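# Pigment jars to their colour coasters

### The arm

A 6-joint arm with a two-finger parallel gripper is mounted at the origin on the work surface; the furniture and walls round the work are solid. World frame = base frame: x ahead of the robot, y to its left, z up, the work surface at z = 0. Lengths are in m, angles in rad, forces in N, time in s.
With the tool pointing down it reaches from about 0.325 to 0.9 m from the base axis. Payload 3.5 kg.
Tool frame: the origin (TCP) lies between the finger pads; the fingertips stand manip.tip_reach ahead of it and the grasp point (between the pads) lies 11 mm behind it (manip.tip_reach is the distance from the TCP to the fingertips, in m); z points along the fingers, y is the line along which they close (so a half turn about z gives the same grasp; the last joint's range is limited). The gripper opens to 85 mm and grips with 20 to 120 N. Pads are 22 mm wide; open, the fingers measure 114 mm over their backs; the gripper's body (76 mm by 85 mm) begins 54 mm behind the grasp point. The pads swing forward as they close: fully open they stand 13 mm farther back than shut.
Start: joints at [-1.22, 0.276, -0.026, 1.268, 0, 1.467], TCP at [0.274, -0.562, 0.239] pointing down, gripper open.
Joint ranges: [-3.12, 3.12], [-0.85, 1.88], [-1.08, 1.24], [-1.95, 2.15], [-1.57, 1.53], [-3.14, 3.14]. Speed limits (rad/s): [2.57, 2.57, 3.14, 3.14, 3.14, 3.14].

### API

Orientations are given as a rotation vector (axis times angle).
In Python, from bench import manip gives the robot as it stands.
- The arm moves only by the tool arm_command, never from a script. Its argument "commands" is text: rows parted by semicolons, each of 4 numbers parted by spaces: the shift along the world's x, y, z in normalised numbers (1 is 200 mm), then the turn about the world's z in normalised numbers (1 is 180 degrees). In form: tx ty tz spin; .... A call has 1 to 5 rows; each row is the pose to reach, as a shift and turn from the pose commanded when the call began; what a row does not reach only later rows make up. A row lasts 1/12 s, in which the tool goes at most 41.7 mm and 7.16 degrees, less where a joint would pass 70% of its speed; a pose out of reach is approached as far as the arm can. A shift or turn number past 1, either way, is cut back to 1. A call with a gripper value outside its range is refused whole. "jaw" is the closure, from -1 (fully open) to 1 (shut), set as the call begins (left out, the last holds). The fingers move at their own pace and stop on an object; "squeeze" is the grip in N (left out, the last holds). Time passes only in rows, so rows that repeat a pose let the fingers close. It gives the time, the measured TCP pose, the force, the opening and the grip force at its end, in the units of the state.
- manip.state(): the state, without advancing time (a new reading comes with each control period).
- manip.grab_frame(name): name is "side" or "top"; returns (picture, depth): 384x512x3 uint8, red, green, blue; 384x512 float32, m along the optical axis (not along the pixel's ray), 0 where there is no reading.
- manip.calibration(name): a dict with "vertical_fov" (degrees; the focal length in pixels is half the picture's height over the tangent of half this angle, whatever the lens; pixels are square), "cx", "cy" (the principal point, pixels), "rvec" (rotation vector, rad) and "tvec" (3), from world to camera coordinates, as OpenCV has them. Camera axes: x right, y down, z forward; pixel columns grow to the right and rows downward; lengths in m; the calibration is good to about 2 mm. A picture is of the moment at which its call begins. calibration takes no time and is no camera call.
- manip.job_done(): hands the job in; it is judged then, once.
The state is a dict: "t": time; "joints": joint angles; "joint_velocities": joint speeds; "effort": joint torques, N m; "tcp_pos": TCP position; "tcp_rot": TCP orientation; "contact_force": force on the tool from outside, world axes, zero at the start; "ft_torque": the same for the moment, N m; "width": finger opening in m; "gripper_force": force on a finger pad.
Only numpy, scipy, OpenCV 4.12 (cv2) and the standard library are available. Lean on these libraries where they do the work, as an engineer would, in place of code of your own. Each camera call takes 0.05 s, during which the arm holds its last target. There are 200 camera calls.

### The job

Set out the glazing colours: stand each of the four pigment jars with a coloured dot on its lid upright inside the coaster whose glazed floor has that colour (blue, red, yellow, slate). Set the jars down on the coasters' floors rather than dropping them, tip none over, and leave the plain white jar where it stands.

Things in the scene. Friction and masses are not known exactly. Their poses are not given: they have to be found in the camera images.
- blue_jar: light blue contents, white lid with a blue dot sticker (40 mm); loose closed octagonal jar, 111 mm tall; body 58 mm across flats, 62 over corners, flats facing its x and y axes and halfway between (alike every 45 degrees); round lid 56 mm across from 96 mm up; 0.17 to 0.35 kg. Origin: centre of underside, z up.
- red_jar: light red contents, white lid with a red dot sticker (40 mm); loose closed octagonal jar, 111 mm tall; body 58 mm across flats, 62 over corners, flats facing its x and y axes and halfway between (alike every 45 degrees); round lid 56 mm across from 96 mm up; 0.17 to 0.35 kg. Origin: centre of underside, z up.
- yellow_jar: pale yellow contents, white lid with a golden yellow dot sticker (40 mm); loose closed octagonal jar, 111 mm tall; body 58 mm across flats, 62 over corners, flats facing its x and y axes and halfway between (alike every 45 degrees); round lid 56 mm across from 96 mm up; 0.17 to 0.35 kg. Origin: centre of underside, z up.
- slate_jar: grey contents, dark grey lid with a near-black dot sticker (40 mm); loose closed octagonal jar, 111 mm tall; body 58 mm across flats, 62 over corners, flats facing its x and y axes and halfway between (alike every 45 degrees); round lid 56 mm across from 96 mm up; 0.17 to 0.35 kg. Origin: centre of underside, z up.
- blue_coaster: round pale-wood coaster with a blue glazed floor, fixed to the table; 96 mm across, lip 9 mm high and 80 mm across inside, its floor 4 mm above the table. Origin: its centre on the table surface, z up; round, so its yaw means nothing.
- red_coaster: round pale-wood coaster with a red glazed floor, fixed to the table; 96 mm across, lip 9 mm high and 80 mm across inside, its floor 4 mm above the table. Origin: its centre on the table surface, z up; round, so its yaw means nothing.
- yellow_coaster: round pale-wood coaster with a yellow glazed floor, fixed to the table; 96 mm across, lip 9 mm high and 80 mm across inside, its floor 4 mm above the table. Origin: its centre on the table surface, z up; round, so its yaw means nothing.
- slate_coaster: round pale-wood coaster with a near-black slate grey glazed floor, fixed to the table; 96 mm across, lip 9 mm high and 80 mm across inside, its floor 4 mm above the table. Origin: its centre on the table surface, z up; round, so its yaw means nothing.
- white_jar: cream-white contents, plain white lid without a dot; it has no coaster and is not part of the job; loose closed octagonal jar, 111 mm tall; body 58 mm across flats, 62 over corners, flats facing its x and y axes and halfway between (alike every 45 degrees); round lid 56 mm across from 96 mm up; 0.17 to 0.35 kg. Origin: centre of underside, z up.

How it is judged:
By the outcome, as a careful person would: the job done as asked, in the order asked, and still so for the second after the job is handed in, with the robot touching nothing.
It also fails if it takes over 120 s, if anything falls off the work surface, if the arm or the gripper's body presses on something with over 40 N, if the wrist force passes 120 N, or if a joint passes its speed limit or range.

## Working session

There is one attempt and no reset: what is moved stays moved. The work goes in short steps, Python scripts to look and compute and a tool call to move; the robot and the scene stay as the last step left them, time stands still between calls to the robot, and variables do not carry over. Pictures are saved under pics/ and viewed, at most 14 in all, crops included, and the job is handed in when it is done.

Besides the shell and the picture viewer there is one more tool, called after "Call:" as name(argument=value, ...), one argument or row to a line, values as JSON. arm_command: Moves the arm, as the interface text tells. Its arguments: {"type":"object","properties":{"commands":{"type":"string"},"jaw":{"type":"number"},"squeeze":{"type":"number"}},"required":["commands"]}

```bash
mkdir -p pics; ls
cat > h.py <<'E'
import numpy as np, cv2
from bench import manip
def cam(n):
    c=manip.calibration(n); f=192/np.tan(np.radians(c["vertical_fov"])/2)
    R=cv2.Rodrigues(np.array(c["rvec"],float))[0]; return f,c["cx"],c["cy"],R,np.array(c["tvec"],float).ravel(),c
def ray(n,u,v,z):
    f,cx,cy,R,t,c=cam(n); o=-R.T@t; d=R.T@np.array([(u-cx)/f,(v-cy)/f,1]); return o+d*(z-o[2])/d[2]
def dpt(n,dep):
    f,cx,cy,R,t,c=cam(n); v,u=np.mgrid[0:384,0:512]
    P=np.stack([(u-cx)/f*dep,(v-cy)/f*dep,dep],-1)-t; return P@R
E
python3 - <<'E'
from h import *
print(manip.state(),manip.tip_reach)
for n in("top","side"):
    im,d=manip.grab_frame(n); np.savez(f"/tmp/{n}0.npz",im=im,d=d)
    cv2.imwrite(f"pics/{n}0.png",im[...,::-1]); print(manip.calibration(n), -cam(n)[3].T@cam(n)[4])
E
```

```text
pics
{'t': 0.0, 'joints': array([-1.22040829e+00,  2.77154331e-01, -2.79453152e-02,  1.26799396e+00,
       -2.88576087e-05,  1.46742803e+00]), 'joint_velocities': array([-3.71724190e-04,  8.79135653e-06, -3.67151151e-04, -2.10481497e-04,
        4.56969016e-04, -1.65232241e-04]), 'effort': array([ 1.46908187e-03, -4.45506728e+01,  2.95202833e+01,  1.65204325e-02,
        4.84854525e-05,  1.43764339e-05]), 'tcp_pos': array([ 0.27369418, -0.56100708,  0.23811609]), 'tcp_rot': array([-3.05886624e+00, -7.06147818e-01,  4.89189827e-04]), 'contact_force': array([-1.08732812, -1.07452953,  0.02828738]), 'ft_torque': array([ 0.01451579,  0.01414809, -0.02541828]), 'gripper_force': 0.0, 'width': 0.0854983456040301} 0.008
{'vertical_fov': 50.99062050746842, 'cx': 255.0206633728997, 'cy': 188.62534542903134, 'rvec': array([ 2.12542344, -2.16342348,  0.18557044]), 'tvec': array([0.07284764, 0.54737007, 1.12016595])} [0.36414992 0.08027282 1.19190756]
{'vertical_fov': 43.441484600077075, 'cx': 250.75556431015963, 'cy': 198.0916756906618, 'rvec': array([ 2.06230325, -0.23826907,  0.12402176]), 'tvec': array([-0.48894355,  0.14942006,  1.6303374 ])} [ 0.1877824  -1.43341921  0.91073559]
```

View pics/top0.png

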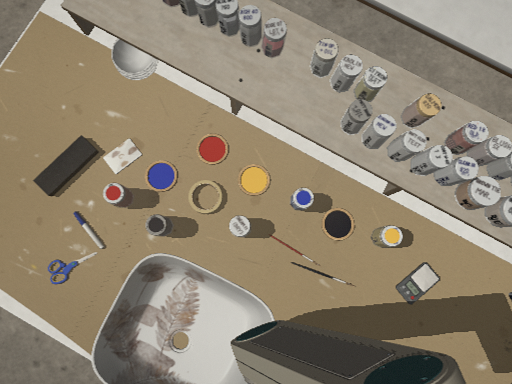

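View pics/side0.png

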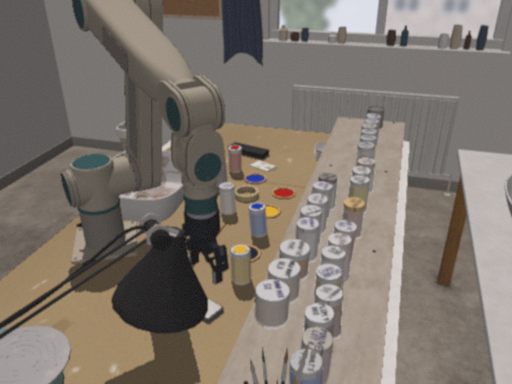

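Top view: dotted lids are red (115,193), slate (158,225), blue (303,199) and yellow (391,236), with the white jar at (240,227). Coasters are blue (161,176), red (212,149), yellow (254,179) and slate (338,224), plus an unglazed ring at (206,196). The side view shows the shelf of jars beyond the work and the lids at red (235,150) and yellow (241,252).

```bash
cat >> h.py <<'E'
SEED={"blue":(303,199),"red":(115,193),"yellow":(391,236),"slate":(158,225),"white":(240,227)}
CO={"blue":(161,176),"red":(212,149),"yellow":(254,179),"slate":(338,224)}
def blob(im,u,v,r=24,tol=45):
    # connected patch of the seed's colour
    ref=np.median(im[v-1:v+2,u-1:u+2].reshape(-1,3).astype(int),0)
    m=(np.abs(im.astype(int)-ref).max(-1)<tol).astype(np.uint8)
    k=np.zeros_like(m); cv2.circle(k,(u,v),r,1,-1); m*=k
    n,l,s,c=cv2.connectedComponentsWithStats(m,connectivity=4); i=l[v,u]
    cs,_=cv2.findContours((l==i).astype(np.uint8),cv2.RETR_EXTERNAL,cv2.CHAIN_APPROX_NONE)
    return cv2.fitEllipse(cv2.convexHull(max(cs,key=len))),ref,s[i,4]
E
python3 - <<'E'
from h import *
z=np.load("/tmp/top0.npz"); im,d=z["im"],z["d"]; P=dpt("top",d)
for S,h in((SEED,.111),(CO,.004)):
  for n,(u,v) in S.items():
    e,ref,a=blob(im,u,v); f=cam("top")[0]
    p=ray("top",*e[0],h); q=P[v-2:v+3,u-2:u+3].reshape(-1,3)
    print(n,h,ref,"ell",np.round(e[0],1),np.round(np.array(e[1])*d[v,u]/f*1000,0),"ray",np.round(p,3),"depth",np.round(np.median(q,0),3),"r",round(np.hypot(p[0],p[1]),3))
for u,v in((206,175),(212,125),(240,105),(300,120),(340,165),(400,185),(450,210),(324,50),(358,115),(380,130),(408,145),(206,184)):
    print((u,v),np.round(P[v,u],3))
# jar body points by height: for checking uprightness/centre
for n,(u,v) in SEED.items():
    q=P[v-22:v+22,u-22:u+22].reshape(-1,3); l=q[(q[:,2]>.1)&(q[:,2]<.125)]
    print(n,len(l),np.round((l.max(0)+l.min(0))/2,3),np.round(np.ptp(l,axis=0),3))
b=cv2.resize(im[120:270,80:430],None,fx=2.2,fy=2.2,interpolation=cv2.INTER_CUBIC)
cv2.imwrite("pics/crop0.png",b[...,::-1])
E
```

```text
blue 0.111 [ 61.  71. 157.] ell [303.2 197.3] [37. 39.] ray [ 0.512 -0.066  0.111] depth [ 0.507 -0.065  0.113] r 0.516
red 0.111 [165.  61.  53.] ell [112.8 192.6] [37. 39.] ray [0.533 0.449 0.111] depth [0.532 0.442 0.114] r 0.697
yellow 0.111 [223. 179.  80.] ell [391.8 235.4] [38. 40.] ray [ 0.405 -0.3    0.111] depth [ 0.403 -0.298  0.111] r 0.504
slate 0.111 [61. 56. 55.] ell [155.5 224. ] [40. 44.] ray [0.446 0.332 0.111] depth [0.443 0.325 0.113] r 0.556
white 0.111 [186. 184. 179.] ell [239.  225.4] [54. 56.] ray [0.439 0.109 0.111] depth [0.434 0.106 0.111] r 0.452
blue 0.004 [ 61.  71. 155.] ell [160.7 175.6] [76. 79.] ray [0.599 0.344 0.004] depth [0.598 0.343 0.006] r 0.691
red 0.004 [165.  59.  51.] ell [211.9 148.8] [76. 79.] ray [0.68  0.191 0.004] depth [0.679 0.191 0.005] r 0.706
yellow 0.004 [219. 176.  83.] ell [254.7 180. ] [81. 88.] ray [0.581 0.063 0.004] depth [0.584 0.065 0.004] r 0.585
slate 0.004 [46. 42. 44.] ell [337.5 223.7] [76. 80.] ray [ 0.446 -0.179  0.004] depth [ 0.445 -0.181  0.005] r 0.481
(206, 175) [0.599 0.209 0.002]
(212, 125) [0.755 0.191 0.003]
(240, 105) [0.806 0.103 0.035]
(300, 120) [ 0.716 -0.06   0.153]
(340, 165) [ 0.624 -0.197 -0.   ]
(400, 185) [ 0.535 -0.317  0.15 ]
(450, 210) [ 0.466 -0.444  0.149]
(324, 50) [ 0.859 -0.111  0.261]
(358, 115) [ 0.689 -0.186  0.262]
(380, 130) [ 0.652 -0.238  0.26 ]
(408, 145) [ 0.613 -0.301  0.263]
(206, 184) [0.57  0.208 0.011]
blue 332 [ 0.511 -0.066  0.109] [0.052 0.054 0.016]
red 367 [0.533 0.446 0.109] [0.055 0.057 0.017]
yellow 364 [ 0.406 -0.3    0.109] [0.054 0.055 0.017]
slate 366 [0.445 0.33  0.109] [0.056 0.055 0.017]
white 352 [0.439 0.106 0.109] [0.056 0.054 0.016]
```

View pics/crop0.png

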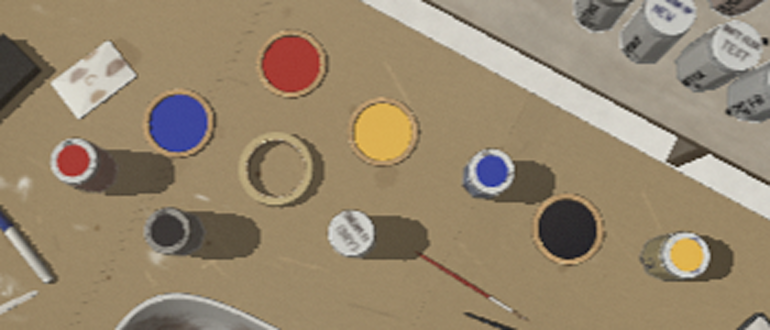

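Crop: floors, ring and lids agree with the top view. The lid dots measure about 39 mm and the floors about 78 mm, and ray and depth agree. Next I check obstacles (lamp, shelf edge, sink rim) and cross-check the lids in the side view.

Run:
```python
from h import *
z=np.load("/tmp/side0.npz"); im,d=z["im"],z["d"]; P=dpt("side",d)
f,cx,cy,R,t,c=cam("side")
T={"blue":(.512,-.066,.111),"red":(.533,.448,.111),"yellow":(.405,-.3,.111),"bc":(.599,.344,.004),"rc":(.68,.191,.004),"yc":(.581,.063,.004)}
for n,p in T.items():
    q=R@np.array(p)+t; u,v=int(round(f*q[0]/q[2]+cx)),int(round(f*q[1]/q[2]+cy))
    e,ref,a=blob(im,u,v,20); print(n,(u,v),np.round(e[0],1),ref,a,np.round(ray("side",*e[0],p[2]),3))
for u,v in((165,240),(165,290),(120,300),(205,300),(210,310),(95,225)): print((u,v),np.round(P[v,u],3))
Q=dpt("top",np.load("/tmp/top0.npz")["d"])
print("sink rim",np.round(Q[256,155],3),np.round(Q[280,230],3),np.round(Q[315,272],3),"scale",np.round(Q[283,415],3))
m=(Q[...,2]>.13)&(Q[...,2]<.17)&(Q[...,0]>.3); n=Q[m]@np.array([.82,-.57,0]); print("shelf edge",np.percentile(n,[.1,1,5]))
```

```text
blue (258, 205) [256.7 205.7] [ 40.  61. 167.] 35 [ 0.507 -0.07   0.111]
red (234, 147) [234.7 146.3] [168.  55.  52.] 28 [0.535 0.452 0.111]
yellow (241, 248) [240.  248.9] [221. 175.  52.] 63 [ 0.402 -0.303  0.111]
bc (255, 178) [254.6 177.8] [ 34.  59. 163.] 87 [0.597 0.346 0.004]
rc (284, 192) [283.3 192.5] [173.  37.  34.] 124 [0.677 0.191 0.004]
yc (268, 211) [269.9 211. ] [221. 174.  55.] 111 [0.589 0.062 0.004]
(165, 240) [ 0.19  -0.905  0.567]
(165, 290) [ 0.183 -0.912  0.493]
(120, 300) [ 0.121 -0.894  0.472]
(205, 300) [ 0.238 -0.884  0.44 ]
(210, 310) [ 0.29  -0.437  0.02 ]
(95, 225) [-0.016 -0.063  0.109]
sink rim [0.362 0.327 0.132] [0.289 0.14  0.002] [0.209 0.028 0.138] scale [ 0.272 -0.388  0.021]
shelf edge [0.04343871 0.15377391 0.56233916]
```

Careful with the scale: shifts go in shares of 200 mm and turns go in shares of 180 degrees. That gives: 0.17 m / 0.2 = 0.85, 0.02 m / 0.2 = 0.1, 35 degrees / 180 = 0.1944.

Call:
arm_command(
  commands="0.05 0.15 0.1 0.0389; 0.15 0.3 0.15 0.0778; 0.25 0.5 0.15 0.1167; 0.35 0.675 0.15 0.1556; 0.45 0.85 0.15 0.1944",
  jaw=-1,
)

```text
t: 0.52
tcp_pos: [0.3641, -0.3904, 0.2691]
tcp_rot: [-2.703, -1.601, -0.0]
contact_force: [1.5, 0.2, 0.2]
width: 0.0855
gripper_force: 0.0
```

In the tool's units: 0.184 m / 0.2 = 0.92, 0.148 m / 0.2 = 0.74, 10 degrees / 180 = 0.0556.

Call:
arm_command(
  commands="0.085 0.185 0 0.0278; 0.17 0.37 0 0.0556; 0.255 0.555 0 0.0556; 0.34 0.74 0 0.0556; 0.415 0.92 -0.05 0.0556",
)

```text
t: 0.93
tcp_pos: [0.4483, -0.2066, 0.2608]
tcp_rot: [2.555, 1.823, 0.002]
contact_force: [1.0, 0.2, 1.6]
width: 0.0856
gripper_force: 0.0
```

In the tool's units: 0.14 m / 0.2 = 0.7, 0.11 m / 0.2 = 0.55.

Call:
arm_command(
  commands="0.085 0.18 -0.05 0; 0.17 0.365 -0.125 0; 0.25 0.55 -0.2 0; 0.32 0.7 -0.25 0; 0.32 0.7 -0.3 0",
)

```text
t: 1.35
tcp_pos: [0.512, -0.0629, 0.1981]
tcp_rot: [-2.55, -1.832, -0.003]
contact_force: [-0.1, -1.1, 0.4]
width: 0.0855
gripper_force: 0.0
```

In the tool's units: -0.118 m / 0.2 = -0.59, -0.1 m / 0.2 = -0.5.

Call:
arm_command(
  commands="0 0.005 0 0; 0 0.005 -0.175 0; 0 0.005 -0.35 0; 0 0.005 -0.5 0; 0 0.005 -0.59 0",
)

```text
t: 1.77
tcp_pos: [0.5082, -0.0679, 0.0786]
tcp_rot: [-2.557, -1.82, 0.005]
contact_force: [0.4, -0.5, -0.2]
width: 0.0858
gripper_force: 0.0
```

In the tool's units: -0.015 m / 0.2 = -0.075, -0.012 m / 0.2 = -0.06.

Call:
arm_command(
  commands="0 0 -0.06 0; 0 0 -0.075 0; 0 0 -0.075 0",
)

```text
t: 2.02
tcp_pos: [0.5097, -0.068, 0.0657]
tcp_rot: [-2.558, -1.821, 0.003]
contact_force: [-0.5, 0.9, -0.4]
width: 0.0853
gripper_force: 0.0
```

Run:
```python
from h import *
print(manip.state()["tcp_pos"])
im,d=manip.grab_frame("side"); cv2.imwrite("pics/side1.png",cv2.resize(im[150:270,180:340],None,fx=4,fy=4)[...,::-1])
```

```text
[ 0.50969836 -0.06803911  0.06567965]
```

View pics/side1.png

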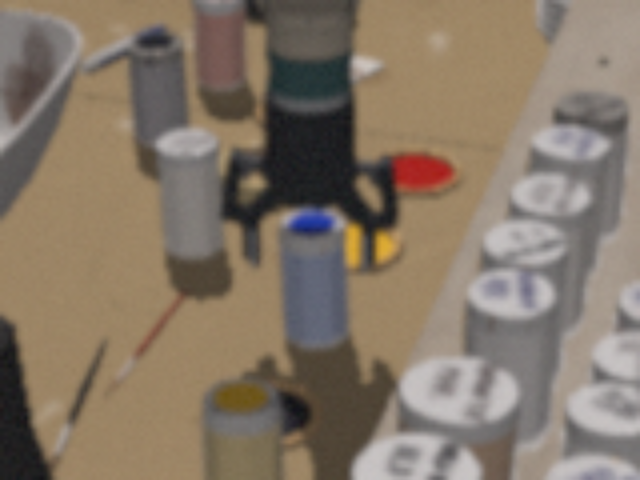

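The blue jar stands between the fingers, whose tips are near crop (250,262) and (372,262). I'll check the finger positions against depth before closing.

Run:
```python
from h import *
im,d=manip.grab_frame("side"); P=dpt("side",d)
for x,y in((250,235),(250,250),(250,258),(372,235),(372,250),(372,258),(310,190),(310,200),(312,220),(312,300)):
    u,v=180+x//4,150+y//4; print((x,y),np.round(P[v-1:v+2,u-1:u+2].reshape(-1,3).tolist()[4],3))
R=cv2.Rodrigues(manip.state()["tcp_rot"])[0]; print(np.round(R,2))
im,d=manip.grab_frame("top"); cv2.imwrite("pics/top1.png",cv2.resize(im[140:260,220:390],None,fx=4,fy=4)[...,::-1])
```

```text
(250, 235) [ 0.46  -0.056  0.101]
(250, 250) [ 0.459 -0.06   0.088]
(250, 258) [ 0.459 -0.059  0.079]
(372, 235) [ 0.555 -0.101  0.113]
(372, 250) [ 0.559 -0.089  0.09 ]
(372, 258) [ 0.558 -0.093  0.085]
(310, 190) [ 0.506 -0.082  0.151]
(310, 200) [ 0.507 -0.078  0.137]
(312, 220) [ 0.514 -0.061  0.108]
(312, 300) [ 0.506 -0.094  0.05 ]
[[ 0.33  0.95  0.  ]
 [ 0.95 -0.33 -0.  ]
 [-0.    0.   -1.  ]]
```

Finger midpoint is about (0.509, -0.066), matching the jar. Closing.

Call:
arm_command(
  commands="0 0 0 0; 0 0 0 0; 0 0 0 0; 0 0 0 0; 0 0 0 0",
  jaw=1,
  squeeze=45,
)

```text
t: 2.58
tcp_pos: [0.5122, -0.0671, 0.068]
tcp_rot: [2.556, 1.824, 0.003]
contact_force: [-1.4, 0.4, 5.0]
width: 0.0596
gripper_force: 47.8
```

In the tool's units: 0.04 m / 0.2 = 0.2, 0.02 m / 0.2 = 0.1.

Call:
arm_command(
  commands="0 0 0 0; 0 0 0 0; 0 0 0.025 0; 0 0 0.1 0; 0 0 0.2 0",
)

```text
t: 3.0
tcp_pos: [0.5083, -0.0663, 0.1049]
tcp_rot: [-2.554, -1.822, 0.006]
contact_force: [-0.3, -0.5, -3.4]
width: 0.0593
gripper_force: 49.3
```

In the tool's units: 0.116 m / 0.2 = 0.58, 0.04 m / 0.2 = 0.2.

Call:
arm_command(
  commands="0 0 0.2 0; 0.015 0.075 0.375 0; 0.045 0.225 0.475 0; 0.08 0.4 0.5 0; 0.12 0.58 0.5 0",
)

```text
t: 3.42
tcp_pos: [0.5364, 0.0497, 0.2095]
tcp_rot: [2.557, 1.82, 0.006]
contact_force: [0.2, 0.2, -2.4]
width: 0.0592
gripper_force: 49.9
```

In the tool's units: 0.2 m / 0.2 = 1, 0.16 m / 0.2 = 0.8.

Call:
arm_command(
  commands="0.04 0.2 0 0; 0.08 0.4 0 0; 0.12 0.6 0 0; 0.16 0.8 0 0; 0.2 1 0 0",
)

```text
t: 3.83
tcp_pos: [0.574, 0.2509, 0.2058]
tcp_rot: [-2.557, -1.825, 0.002]
contact_force: [0.9, -0.3, -3.0]
width: 0.0591
gripper_force: 49.9
```

In the tool's units: 0.095 m / 0.2 = 0.475, 0.085 m / 0.2 = 0.425.

Call:
arm_command(
  commands="0.04 0.175 0 0; 0.08 0.325 0 0; 0.105 0.425 0 0; 0.115 0.475 0 0; 0.115 0.475 0 0",
)

```text
t: 4.25
tcp_pos: [0.5974, 0.3458, 0.2054]
tcp_rot: [-2.555, -1.827, 0.002]
contact_force: [0.3, 0.2, -3.5]
width: 0.0594
gripper_force: 49.9
```

In the tool's units: -0.118 m / 0.2 = -0.59, -0.095 m / 0.2 = -0.475.

Call:
arm_command(
  commands="0 0 -0.15 0; 0 0 -0.325 0; 0 0 -0.475 0; 0 0 -0.565 0; 0 0 -0.59 0",
)

```text
t: 4.67
tcp_pos: [0.5938, 0.3403, 0.0833]
tcp_rot: [-2.558, -1.822, 0.016]
contact_force: [-0.9, -1.6, -3.3]
width: 0.0595
gripper_force: 49.9
```

Run:
```python
from h import *
im,d=manip.grab_frame("side"); P=dpt("side",d); print(manip.state()["tcp_pos"])
cv2.imwrite("pics/side2.png",cv2.resize(im[110:230,180:340],None,fx=4,fy=4)[...,::-1])
```

```text
[0.59468095 0.3408589  0.08442   ]
```

View pics/side2.png

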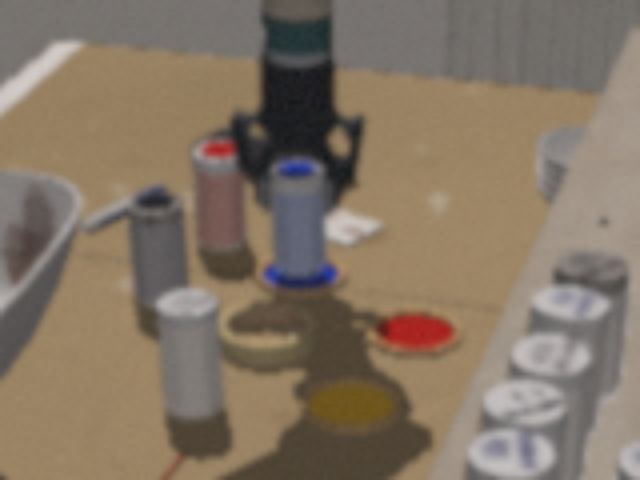

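The jar hangs centred over the blue coaster (both about crop column 301). Lowering gently.

In the tool's units: -0.017 m / 0.2 = -0.085, -0.016 m / 0.2 = -0.08.

Call:
arm_command(
  commands="0 0 -0.03 0; 0 0 -0.055 0; 0 0 -0.07 0; 0 0 -0.08 0; 0 0 -0.085 0",
)

```text
t: 5.13
tcp_pos: [0.5984, 0.3442, 0.0721]
tcp_rot: [2.557, 1.824, 0.002]
contact_force: [0.2, 0.7, 4.6]
width: 0.0593
gripper_force: 51.1
```

In the tool's units: -0.001 m / 0.2 = -0.005.

Call:
arm_command(
  commands="0 0 0 0; 0 0 -0.005 0; 0 0 -0.005 0",
)

```text
t: 5.38
tcp_pos: [0.5986, 0.3445, 0.0721]
tcp_rot: [2.557, 1.824, 0.003]
contact_force: [-1.9, -0.4, 5.0]
width: 0.0594
gripper_force: 50.4
```

Call:
arm_command(
  commands="0 0 0 0; 0 0 0 0; 0 0 0 0; 0 0 0 0; 0 0 0.02 0",
  jaw=-1,
)

```text
t: 5.8
tcp_pos: [0.5971, 0.3436, 0.0733]
tcp_rot: [-2.557, -1.824, 0.003]
contact_force: [-0.7, 0.4, -0.7]
width: 0.0856
gripper_force: 0.0
```

Call:
arm_command(
  commands="0 0 0.05 0; 0 0 0.2 0; 0 0 0.4 0; 0 0 0.55 0; 0 0 0.65 0",
)

```text
t: 6.22
tcp_pos: [0.5996, 0.3448, 0.2098]
tcp_rot: [2.557, 1.824, 0.01]
contact_force: [0.7, -0.5, 0.5]
width: 0.0857
gripper_force: 0.0
```

Run:
```python
from h import *
im,d=manip.grab_frame("side"); P=dpt("side",d); s=manip.state(); print(s["tcp_pos"],s["joints"][5])
f,cx,cy,R,t,c=cam("side")
for n,p,r in(("blue",(.598,.344,.115),14),("red",(.533,.449,.111),14)):
    q=R@np.array(p)+t; u,v=int(round(f*q[0]/q[2]+cx)),int(round(f*q[1]/q[2]+cy))
    e,ref,a=blob(im,u,v,r); print(n,(u,v),ref,a,np.round(ray("side",*e[0],p[2]),3), np.round(P[v,u],3))
```

```text
[0.60139049 0.3456512  0.21387193] 2.3308461110388583
blue (255, 154) [ 55.  68. 157.] 31 [0.599 0.349 0.115] [0.6   0.349 0.112]
red (234, 147) [163.  52.  52.] 29 [0.534 0.45  0.111] [0.532 0.452 0.108]
```

In the tool's units: 0.105 m / 0.2 = 0.525, -0.065 m / 0.2 = -0.325.

Call:
arm_command(
  commands="-0.1 0.16 0 0; -0.21 0.335 0 0; -0.3 0.485 0 0; -0.325 0.525 0 0; -0.325 0.525 -0.1 0",
)

```text
t: 6.68
tcp_pos: [0.5335, 0.4536, 0.1896]
tcp_rot: [-2.553, -1.829, -0.015]
contact_force: [0.7, 1.4, 0.2]
width: 0.0855
gripper_force: 0.0
```

In the tool's units: -0.117 m / 0.2 = -0.585, -0.112 m / 0.2 = -0.56.

Call:
arm_command(
  commands="0 0 -0.15 0; 0 0 -0.325 0; 0 0 -0.475 0; 0 0 -0.56 0; 0 0 -0.585 0",
)

```text
t: 7.1
tcp_pos: [0.5303, 0.4468, 0.0631]
tcp_rot: [2.558, 1.824, -0.012]
contact_force: [-1.3, -0.3, -0.9]
width: 0.0853
gripper_force: 0.0
```

In the tool's units: -0.001 m / 0.2 = -0.005.

Call:
arm_command(
  commands="0 0 0 0; 0 0 -0.005 0; 0 0 -0.005 0",
)

```text
t: 7.35
tcp_pos: [0.5344, 0.4499, 0.0686]
tcp_rot: [2.558, 1.824, 0.006]
contact_force: [0.1, 0.2, 0.2]
width: 0.0854
gripper_force: 0.0
```

```bash
cat >> h.py <<'E'
def fingers(x,y,r=.075):
    # visible finger parts from side depth, in the tool's closing axis
    s=manip.state(); print(np.round(s["tcp_pos"],4),"j6",round(s["joints"][5],2))
    im,d=manip.grab_frame("side"); Q=dpt("side",d).reshape(-1,3); c=im.reshape(-1,3).max(1)
    k=cv2.Rodrigues(s["tcp_rot"])[0][:2,1]; o=Q[:,:2]-[x,y]; a=o@k; b=o@[-k[1],k[0]]
    m=(np.abs(b)<.03)&(np.abs(a)<r)&(Q[:,2]>.06)&(Q[:,2]<.095)
    for nm,w in(("finger-",m&(a<-.035)),("jar",m&(abs(a)<.03)),("finger+",m&(a>.035))):
        if w.sum(): print(nm,w.sum(),np.round([np.median(a[w]),a[w].min(),a[w].max(),np.median(b[w]),Q[w,2].min()],3))
E
python3 -c "
from h import *
fingers(.533,.449)"
```

```text
[0.5344 0.4499 0.0686] j6 2.51
finger- 17 [-0.046 -0.056 -0.041 -0.006  0.073]
jar 69 [ 0.005 -0.028  0.027 -0.025  0.061]
finger+ 15 [ 0.049  0.042  0.055 -0.007  0.07 ]
```

Call:
arm_command(
  commands="0 0 0 0; 0 0 0 0; 0 0 0 0; 0 0 0 0; 0 0 0 0",
  jaw=1,
  squeeze=45,
)

```text
t: 7.82
tcp_pos: [0.5336, 0.4497, 0.0682]
tcp_rot: [-2.557, -1.824, -0.004]
contact_force: [-0.9, 0.0, 5.4]
width: 0.0587
gripper_force: 48.9
```

In the tool's units: 0.085 m / 0.2 = 0.425, 0.05 m / 0.2 = 0.25.

Call:
arm_command(
  commands="0 0 0 0; 0 0 0.025 0; 0 0 0.1 0; 0 0 0.25 0; 0 0 0.425 0",
)

```text
t: 8.23
tcp_pos: [0.5302, 0.4471, 0.1484]
tcp_rot: [-2.558, -1.824, 0.013]
contact_force: [0.7, 0.8, -2.2]
width: 0.0585
gripper_force: 49.0
```

In the tool's units: -0.096 m / 0.2 = -0.48, 0.085 m / 0.2 = 0.425.

Call:
arm_command(
  commands="0 0 0.19 0; 0 -0.025 0.375 0; 0.07 -0.125 0.425 0; 0.17 -0.3 0.425 0; 0.27 -0.48 0.425 0",
)

```text
t: 8.65
tcp_pos: [0.5874, 0.3534, 0.2381]
tcp_rot: [2.554, 1.828, 0.005]
contact_force: [0.7, 0.5, -3.2]
width: 0.0586
gripper_force: 49.0
```

In the tool's units: -0.153 m / 0.2 = -0.765, -0.137 m / 0.2 = -0.685.

Call:
arm_command(
  commands="0.1 -0.175 0 0; 0.2 -0.35 0 0; 0.3 -0.525 0 0; 0.39 -0.685 0 0; 0.435 -0.765 0 0",
)

```text
t: 9.07
tcp_pos: [0.6753, 0.1954, 0.2354]
tcp_rot: [2.56, 1.819, -0.003]
contact_force: [0.2, 0.9, -2.0]
width: 0.0589
gripper_force: 49.1
```

In the tool's units: -0.135 m / 0.2 = -0.675, -0.105 m / 0.2 = -0.525.

Call:
arm_command(
  commands="0.025 -0.045 0 0; 0.025 -0.045 -0.15 0; 0.025 -0.045 -0.34 0; 0.025 -0.045 -0.525 0; 0.025 -0.045 -0.675 0",
)

```text
t: 9.48
tcp_pos: [0.6768, 0.1914, 0.0983]
tcp_rot: [-2.555, -1.824, 0.004]
contact_force: [-0.3, 0.4, -2.8]
width: 0.0585
gripper_force: 49.0
```

In the tool's units: -0.01 m / 0.2 = -0.05, -0.008 m / 0.2 = -0.04.

Call:
arm_command(
  commands="0 0 -0.04 0; 0 0 -0.05 0; 0 0 -0.05 0",
)

```text
t: 9.73
tcp_pos: [0.6786, 0.1916, 0.0915]
tcp_rot: [-2.556, -1.825, 0.001]
contact_force: [0.1, -1.2, -1.8]
width: 0.0588
gripper_force: 49.3
```

Run:
```python
from h import *
im,d=manip.grab_frame("side"); P=dpt("side",d); print(manip.state()["tcp_pos"])
cv2.imwrite("pics/side3.png",cv2.resize(im[110:230,200:360],None,fx=4,fy=4)[...,::-1])
```

```text
[0.68005473 0.19173554 0.09324547]
```

View pics/side3.png

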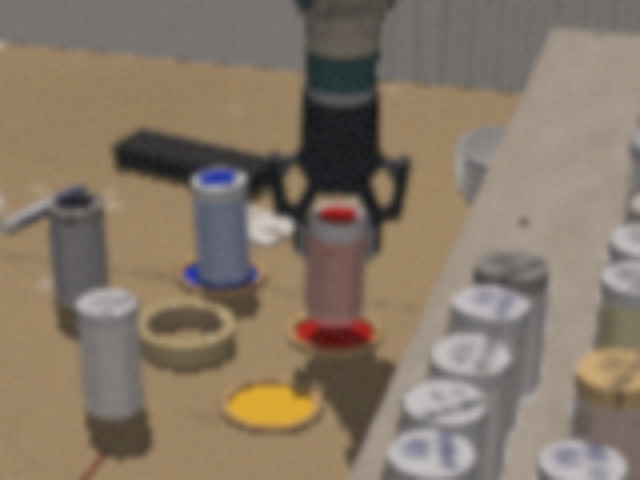

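The red jar hangs centred over the red coaster (crop columns 335 and 337), and blue stands well in its coaster. Lowering.

In the tool's units: -0.021 m / 0.2 = -0.105, -0.02 m / 0.2 = -0.1.

Call:
arm_command(
  commands="0 0 -0.04 0; 0 0 -0.07 0; 0 0 -0.09 0; 0 0 -0.1 0; 0 0 -0.105 0",
)

```text
t: 10.2
tcp_pos: [0.6791, 0.1911, 0.0722]
tcp_rot: [2.557, 1.824, 0.001]
contact_force: [-4.1, -0.8, 10.6]
width: 0.0588
gripper_force: 50.4
```

Call:
arm_command(
  commands="0 0 0 0; 0 0 0 0; 0 0 0 0",
)

```text
t: 10.45
tcp_pos: [0.6791, 0.1911, 0.0722]
tcp_rot: [2.557, 1.824, 0.002]
contact_force: [-2.7, -0.4, 5.1]
width: 0.0589
gripper_force: 50.1
```

Call:
arm_command(
  commands="0 0 0 0; 0 0 0 0; 0 0 0 0; 0 0 0 0; 0 0 0.02 0",
  jaw=-1,
)

```text
t: 10.87
tcp_pos: [0.6781, 0.1908, 0.0734]
tcp_rot: [-2.557, -1.824, 0.003]
contact_force: [-0.5, -0.1, -0.6]
width: 0.0853
gripper_force: 0.0
```

In the tool's units: 0.15 m / 0.2 = 0.75, 0.12 m / 0.2 = 0.6.

Call:
arm_command(
  commands="0 0 0.05 0; 0 0 0.2 0; 0 0 0.4 0; 0 0 0.6 0; -0.05 -0.09 0.75 0",
)

```text
t: 11.28
tcp_pos: [0.6713, 0.1753, 0.229]
tcp_rot: [2.554, 1.827, 0.01]
contact_force: [0.6, -0.1, 1.5]
width: 0.0858
gripper_force: 0.0
```

Call:
arm_command(
  commands="-0.1 -0.175 0 0; -0.2 -0.35 0 0; -0.3 -0.525 0 0; -0.4 -0.7 0 0; -0.5 -0.875 0 0",
)

```text
t: 11.7
tcp_pos: [0.568, -0.0033, 0.2256]
tcp_rot: [2.556, 1.824, 0.002]
contact_force: [0.8, -1.1, -0.0]
width: 0.0856
gripper_force: 0.0
```

Run:
```python
from h import *
im,d=manip.grab_frame("side"); P=dpt("side",d); s=manip.state(); print(s["tcp_pos"])
f,cx,cy,R,t,c=cam("side")
for n,p,r in(("red",(.679,.191,.115),14),("yellow",(.405,-.3,.111),16)):
    q=R@np.array(p)+t; u,v=int(round(f*q[0]/q[2]+cx)),int(round(f*q[1]/q[2]+cy))
    e,ref,a=blob(im,u,v,r); print(n,(u,v),ref,a,np.round(ray("side",*e[0],p[2]),3), np.round(P[v,u],3))
```

```text
[ 0.56385089 -0.00866308  0.22525038]
red (284, 167) [165.  38.  35.] 23 [0.677 0.187 0.115] [0.678 0.191 0.116]
yellow (241, 248) [134. 103.  34.] 66 [ 0.402 -0.307  0.111] [ 0.406 -0.298  0.11 ]
```

In the tool's units: -0.17 m / 0.2 = -0.85, -0.136 m / 0.2 = -0.68.

Call:
arm_command(
  commands="-0.09 -0.17 0 0; -0.185 -0.34 0 0; -0.28 -0.51 0 0; -0.375 -0.68 0 0; -0.47 -0.85 0 0",
)

```text
t: 12.17
tcp_pos: [0.474, -0.1734, 0.2255]
tcp_rot: [2.556, 1.824, 0.001]
contact_force: [0.8, -0.9, -0.7]
width: 0.0854
gripper_force: 0.0
```

In the tool's units: -0.128 m / 0.2 = -0.64, -0.122 m / 0.2 = -0.61.

Call:
arm_command(
  commands="-0.095 -0.17 0 0; -0.19 -0.34 0 0; -0.275 -0.5 0 0; -0.335 -0.61 0 0; -0.35 -0.64 0 0",
)

```text
t: 12.58
tcp_pos: [0.4035, -0.3034, 0.2255]
tcp_rot: [2.56, 1.817, -0.001]
contact_force: [0.9, 0.2, 0.5]
width: 0.0853
gripper_force: 0.0
```

In the tool's units: -0.152 m / 0.2 = -0.76, -0.132 m / 0.2 = -0.66.

Call:
arm_command(
  commands="0 0 -0.1 0; 0 0 -0.29 0; 0 0 -0.49 0; 0 0 -0.66 0; 0 0 -0.76 0",
)

```text
t: 13.0
tcp_pos: [0.4034, -0.2977, 0.0694]
tcp_rot: [-2.553, -1.822, 0.001]
contact_force: [-0.5, 0.8, 0.2]
width: 0.0854
gripper_force: 0.0
```

In the tool's units: -0.006 m / 0.2 = -0.03, -0.005 m / 0.2 = -0.025.

Call:
arm_command(
  commands="0 0 -0.025 0; 0 0 -0.03 0; 0 0 -0.03 0",
)

```text
t: 13.25
tcp_pos: [0.4058, -0.3004, 0.0674]
tcp_rot: [2.556, 1.824, 0.001]
contact_force: [0.7, -0.4, 0.7]
width: 0.0853
gripper_force: 0.0
```

```bash
python3 -c "
from h import *
fingers(.405,-.3)"
```

```text
[ 0.4058 -0.3004  0.0674] j6 1.14
finger- 30 [-0.048 -0.055 -0.043 -0.009  0.072]
jar 128 [ 0.014 -0.03   0.027 -0.023  0.06 ]
finger+ 33 [ 0.049  0.042  0.056 -0.011  0.073]
```

Call:
arm_command(
  commands="0 0 0 0; 0 0 0 0; 0 0 0 0; 0 0 0 0; 0 0 0 0",
  jaw=1,
  squeeze=45,
)

```text
t: 13.72
tcp_pos: [0.4058, -0.301, 0.0683]
tcp_rot: [2.555, 1.823, 0.001]
contact_force: [-1.6, 0.8, 5.8]
width: 0.0582
gripper_force: 47.1
```

In the tool's units: 0.085 m / 0.2 = 0.425, 0.05 m / 0.2 = 0.25.

Call:
arm_command(
  commands="0 0 0 0; 0 0 0.025 0; 0 0 0.1 0; 0 0 0.25 0; 0 0 0.425 0",
)

```text
t: 14.13
tcp_pos: [0.4028, -0.2981, 0.1503]
tcp_rot: [-2.553, -1.821, 0.002]
contact_force: [-0.3, -1.3, -2.4]
width: 0.0581
gripper_force: 49.1
```

Run:
```python
from h import *
im,d=manip.grab_frame("top")
for tol in(25,35):
    e,ref,a=blob(im,254,180,18,tol); print(np.round(e,1) if 0 else e,a,ray("top",*e[0],.004).round(4))
im,d=manip.grab_frame("side")
e,ref,a=blob(im,269,211,16,35); print(e,a,ray("side",*e[0],.004).round(4))
```

```text
((253.8331298828125, 179.5755615234375), (24.997678756713867, 26.256980895996094), 62.523658752441406) 513 [0.5824 0.0656 0.004 ]
((254.24330139160156, 179.63406372070312), (25.083322525024414, 27.330108642578125), 73.94709014892578) 525 [0.5822 0.0644 0.004 ]
((269.9324951171875, 211.145263671875), (9.287671089172363, 15.966033935546875), 90.26216125488281) 111 [0.5884 0.0612 0.004 ]
```

In the tool's units: 0.099 m / 0.2 = 0.495, 0.006 m / 0.2 = 0.03.

Call:
arm_command(
  commands="0 0 0.19 0; 0.015 0.03 0.35 0; 0.07 0.145 0.4 0; 0.155 0.315 0.4 0; 0.24 0.495 0.4 0",
)

```text
t: 14.65
tcp_pos: [0.4536, -0.2011, 0.2324]
tcp_rot: [2.558, 1.819, 0.002]
contact_force: [0.3, -0.2, -2.3]
width: 0.0576
gripper_force: 50.2
```

In the tool's units: 0.181 m / 0.2 = 0.905, 0.145 m / 0.2 = 0.725.

Call:
arm_command(
  commands="0.09 0.18 0 0; 0.175 0.36 0 0; 0.265 0.545 0 0; 0.355 0.725 0 0; 0.44 0.905 0 0",
)

```text
t: 15.07
tcp_pos: [0.5408, -0.018, 0.2306]
tcp_rot: [-2.557, -1.824, 0.001]
contact_force: [1.1, -1.2, -1.5]
width: 0.058
gripper_force: 50.2
```

In the tool's units: 0.085 m / 0.2 = 0.425, 0.08 m / 0.2 = 0.4.

Call:
arm_command(
  commands="0.08 0.165 0 0; 0.15 0.31 0 0; 0.195 0.4 0 0; 0.21 0.425 0 0; 0.21 0.425 -0.1 0",
)

```text
t: 15.48
tcp_pos: [0.5861, 0.0666, 0.2144]
tcp_rot: [2.552, 1.825, 0.01]
contact_force: [0.9, -0.1, -1.8]
width: 0.058
gripper_force: 50.3
```

In the tool's units: -0.12 m / 0.2 = -0.6, -0.115 m / 0.2 = -0.575.

Call:
arm_command(
  commands="0 0 -0.175 0; 0 0 -0.35 0; 0 0 -0.5 0; 0 0 -0.575 0; 0 0 -0.6 0",
)

```text
t: 15.9
tcp_pos: [0.5785, 0.0642, 0.0867]
tcp_rot: [-2.554, -1.82, 0.012]
contact_force: [-0.9, -0.2, -3.0]
width: 0.0579
gripper_force: 50.2
```

Run:
```python
from h import *
im,d=manip.grab_frame("side"); P=dpt("side",d); print(manip.state()["tcp_pos"])
cv2.imwrite("pics/side4.png",cv2.resize(im[120:240,180:340],None,fx=4,fy=4)[...,::-1])
```

```text
[0.5795454  0.06428047 0.08773011]
```

View pics/side4.png

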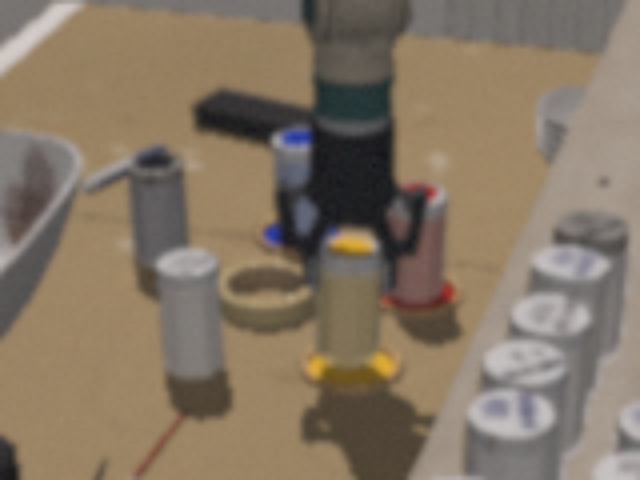

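The yellow jar hangs centred over the yellow coaster (crop columns 349 and 352). Lowering and releasing.

In the tool's units: -0.021 m / 0.2 = -0.105, -0.02 m / 0.2 = -0.1.

Call:
arm_command(
  commands="0 0 -0.04 0; 0 0 -0.07 0; 0 0 -0.09 0; 0 0 -0.1 0; 0 0 -0.105 0",
)

```text
t: 16.37
tcp_pos: [0.5836, 0.0651, 0.0724]
tcp_rot: [2.557, 1.824, 0.002]
contact_force: [-4.2, 0.8, 13.1]
width: 0.058
gripper_force: 51.5
```

Call:
arm_command(
  commands="0 0 0 0; 0 0 0 0; 0 0 0 0",
)

```text
t: 16.62
tcp_pos: [0.5835, 0.0651, 0.0724]
tcp_rot: [2.557, 1.824, 0.002]
contact_force: [-2.3, 0.4, 6.0]
width: 0.0577
gripper_force: 51.0
```

In the tool's units: 0.004 m / 0.2 = 0.02.

Call:
arm_command(
  commands="0 0 0 0; 0 0 0 0; 0 0 0 0; 0 0 0 0; 0 0 0.02 0",
  jaw=-1,
)

```text
t: 17.03
tcp_pos: [0.5823, 0.0649, 0.0738]
tcp_rot: [-2.557, -1.824, 0.002]
contact_force: [-0.7, -0.7, -0.4]
width: 0.0853
gripper_force: 0.0
```

Call:
arm_command(
  commands="0 0 0.05 0; 0 0 0.2 0; 0 0 0.4 0; 0 0 0.6 0; 0 0.05 0.75 0",
)

```text
t: 17.45
tcp_pos: [0.5839, 0.074, 0.2287]
tcp_rot: [2.557, 1.821, 0.005]
contact_force: [0.7, 0.5, 0.1]
width: 0.0856
gripper_force: 0.0
```

Run:
```python
from h import *
im,d=manip.grab_frame("side"); P=dpt("side",d); s=manip.state(); print(s["tcp_pos"])
f,cx,cy,R,t,c=cam("side")
for n,p,r in(("yellow",(.583,.065,.115),14),("slate",(.446,.331,.111),14)):
    q=R@np.array(p)+t; u,v=int(round(f*q[0]/q[2]+cx)),int(round(f*q[1]/q[2]+cy))
    e,ref,a=blob(im,u,v,r,25); print(n,(u,v),ref,a,np.round(ray("side",*e[0],p[2]),3), np.round(P[v,u],3))
for nm in("side","top"):
    im,d=manip.grab_frame(nm); Q=dpt(nm,d).reshape(-1,3)
    w=(abs(Q[:,0]-.446)<.06)&(abs(Q[:,1]-.331)<.06)
    for a,b in((.1,.13),(.02,.09)):
        l=Q[w&(Q[:,2]>a)&(Q[:,2]<b)]; print(nm,a,len(l),np.round(np.percentile(l,[3,97],axis=0),3).tolist())
```

```text
[0.58748504 0.0763504  0.23535183]
yellow (268, 184) [216. 167.  52.] 19 [0.579 0.064 0.115] [0.584 0.077 0.11 ]
slate (219, 160) [44. 46. 53.] 20 [0.444 0.331 0.111] [0.447 0.333 0.109]
side 0.1 83 [[0.417, 0.3, 0.102], [0.464, 0.358, 0.113]]
side 0.02 236 [[0.414, 0.297, 0.022], [0.471, 0.328, 0.089]]
top 0.1 369 [[0.422, 0.305, 0.104], [0.47, 0.355, 0.116]]
top 0.02 93 [[0.417, 0.301, 0.025], [0.47, 0.329, 0.087]]
```

In the tool's units: 0.177 m / 0.2 = 0.885, 0.142 m / 0.2 = 0.71.

Call:
arm_command(
  commands="-0.095 0.175 0 0; -0.19 0.35 0 0; -0.285 0.53 0 0; -0.38 0.71 0 0; -0.475 0.885 0 0",
)

```text
t: 18.02
tcp_pos: [0.4859, 0.2528, 0.2232]
tcp_rot: [-2.558, -1.823, 0.003]
contact_force: [-0.1, 0.6, 0.7]
width: 0.0852
gripper_force: 0.0
```

In the tool's units: 0.079 m / 0.2 = 0.395, 0.076 m / 0.2 = 0.38.

Call:
arm_command(
  commands="-0.09 0.165 0 0; -0.165 0.305 0 0; -0.205 0.38 0 0; -0.215 0.395 0 0; -0.215 0.395 -0.1 0",
)

```text
t: 18.43
tcp_pos: [0.4461, 0.3331, 0.2071]
tcp_rot: [2.555, 1.827, 0.009]
contact_force: [0.6, -0.3, 0.1]
width: 0.0856
gripper_force: 0.0
```

In the tool's units: -0.134 m / 0.2 = -0.67, -0.122 m / 0.2 = -0.61.

Call:
arm_command(
  commands="0 0 -0.175 0; 0 0 -0.35 0; 0 0 -0.5 0; 0 0 -0.61 0; 0 0 -0.67 0",
)

```text
t: 18.85
tcp_pos: [0.4422, 0.3284, 0.0662]
tcp_rot: [-2.558, -1.823, 0.011]
contact_force: [-0.4, 0.5, 0.5]
width: 0.0855
gripper_force: 0.0
```

In the tool's units: -0.004 m / 0.2 = -0.02, -0.003 m / 0.2 = -0.015.

Call:
arm_command(
  commands="0 0 -0.015 0; 0 0 -0.02 0; 0 0 -0.02 0",
)

```text
t: 19.1
tcp_pos: [0.4459, 0.3312, 0.0673]
tcp_rot: [2.558, 1.824, 0.003]
contact_force: [-0.4, 0.2, -0.8]
width: 0.0852
gripper_force: 0.0
```

```bash
python3 -c "
from h import *
fingers(.445,.331)"
```

```text
[0.4459 0.3312 0.0673] j6 2.43
finger- 18 [-0.047 -0.057 -0.042 -0.011  0.074]
jar 92 [ 0.008 -0.03   0.028 -0.022  0.061]
finger+ 19 [ 0.048  0.042  0.056 -0.012  0.072]
```

Call:
arm_command(
  commands="0 0 0 0; 0 0 0 0; 0 0 0 0; 0 0 0 0; 0 0 0 0",
  jaw=1,
  squeeze=45,
)

```text
t: 19.57
tcp_pos: [0.4461, 0.3318, 0.068]
tcp_rot: [2.557, 1.824, 0.005]
contact_force: [-0.2, 0.1, 5.6]
width: 0.0571
gripper_force: 49.8
```

Call:
arm_command(
  commands="0 0 0 0; 0 0 0.025 0; 0 0 0.1 0; 0 0 0.25 0; 0 0 0.425 0",
)

```text
t: 19.98
tcp_pos: [0.4417, 0.3291, 0.149]
tcp_rot: [-2.557, -1.824, 0.013]
contact_force: [1.6, 0.3, -1.7]
width: 0.0574
gripper_force: 49.1
```

Run:
```python
from h import *
im,d=manip.grab_frame("top")
for tol in(25,35):
    e,ref,a=blob(im,338,224,18,tol); print(np.round(e[0],1),np.round(e[1],1),a,ray("top",*e[0],.004).round(4))
```

```text
[337.5 223.8] [25.7 26.6] 550 [ 0.4455 -0.1793  0.004 ]
[337.6 223.8] [25.8 26.8] 557 [ 0.4456 -0.1794  0.004 ]
```

In the tool's units: -0.1 m / 0.2 = -0.5, 0.09 m / 0.2 = 0.45.

Call:
arm_command(
  commands="0 0 0.19 0; 0 -0.025 0.375 0; 0 -0.125 0.45 0; 0 -0.3 0.45 0; 0 -0.5 0.45 0",
)

```text
t: 20.45
tcp_pos: [0.4456, 0.2313, 0.2428]
tcp_rot: [2.554, 1.828, 0.005]
contact_force: [1.1, -1.6, -4.2]
width: 0.0575
gripper_force: 50.4
```

In the tool's units: -0.2 m / 0.2 = -1, -0.16 m / 0.2 = -0.8.

Call:
arm_command(
  commands="0 -0.2 0 0; 0 -0.4 0 0; 0 -0.6 0 0; 0 -0.8 0 0; 0 -1 0 0",
)

```text
t: 20.87
tcp_pos: [0.4435, 0.0293, 0.2407]
tcp_rot: [-2.557, -1.825, 0.001]
contact_force: [1.2, -0.3, -3.0]
width: 0.0571
gripper_force: 50.4
```

In the tool's units: -0.19 m / 0.2 = -0.95, -0.16 m / 0.2 = -0.8.

Call:
arm_command(
  commands="0 -0.2 0 0; 0 -0.4 0 0; 0 -0.6 0 0; 0 -0.8 0 0; 0 -0.95 0 0",
)

```text
t: 21.28
tcp_pos: [0.4438, -0.1617, 0.2407]
tcp_rot: [-2.559, -1.822, 0.002]
contact_force: [1.1, -0.1, -3.2]
width: 0.0569
gripper_force: 50.3
```

In the tool's units: -0.12 m / 0.2 = -0.6, -0.085 m / 0.2 = -0.425.

Call:
arm_command(
  commands="0 -0.075 0 0; 0 -0.1 -0.05 0; 0 -0.1 -0.225 0; 0 -0.1 -0.425 0; 0 -0.1 -0.6 0",
)

```text
t: 21.7
tcp_pos: [0.4439, -0.178, 0.119]
tcp_rot: [-2.557, -1.824, -0.0]
contact_force: [0.7, -0.7, -3.7]
width: 0.0566
gripper_force: 50.4
```

In the tool's units: -0.03 m / 0.2 = -0.15, -0.028 m / 0.2 = -0.14.

Call:
arm_command(
  commands="0 0 -0.09 0; 0 0 -0.14 0; 0 0 -0.15 0",
)

```text
t: 21.95
tcp_pos: [0.4423, -0.1769, 0.0884]
tcp_rot: [-2.552, -1.822, 0.004]
contact_force: [-0.4, 0.5, -2.5]
width: 0.0571
gripper_force: 50.2
```

Run:
```python
from h import *
im,d=manip.grab_frame("side"); P=dpt("side",d); print(manip.state()["tcp_pos"])
cv2.imwrite("pics/side5.png",cv2.resize(im[140:290,170:370],None,fx=4,fy=4)[...,::-1])
```

```text
[ 0.44362148 -0.17773956  0.08984569]
```

View pics/side5.png

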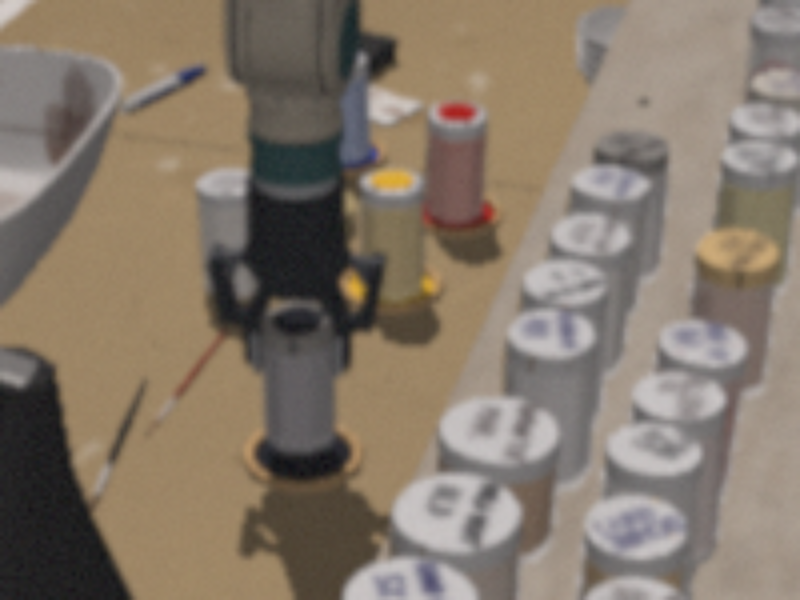

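The slate jar hangs centred over the slate coaster (crop columns 300 and 302). Yellow and red stand in their coasters.

In the tool's units: -0.021 m / 0.2 = -0.105, -0.02 m / 0.2 = -0.1.

Call:
arm_command(
  commands="0 0 -0.04 0; 0 0 -0.07 0; 0 0 -0.09 0; 0 0 -0.1 0; 0 0 -0.105 0",
)

```text
t: 22.42
tcp_pos: [0.4453, -0.1793, 0.0719]
tcp_rot: [2.557, 1.824, 0.001]
contact_force: [-5.3, 3.6, 14.4]
width: 0.057
gripper_force: 52.3
```

Call:
arm_command(
  commands="0 0 0 0; 0 0 0 0; 0 0 0 0",
)

```text
t: 22.67
tcp_pos: [0.4453, -0.1792, 0.072]
tcp_rot: [2.557, 1.824, 0.001]
contact_force: [-2.4, 1.2, 6.6]
width: 0.0568
gripper_force: 51.5
```

In the tool's units: 0.004 m / 0.2 = 0.02.

Call:
arm_command(
  commands="0 0 0 0; 0 0 0 0; 0 0 0 0; 0 0 0 0; 0 0 0.02 0",
  jaw=-1,
)

```text
t: 23.08
tcp_pos: [0.4443, -0.1788, 0.0739]
tcp_rot: [-2.557, -1.824, 0.001]
contact_force: [-0.5, 1.0, 0.1]
width: 0.0855
gripper_force: 0.0
```

In the tool's units: 0.15 m / 0.2 = 0.75, 0.12 m / 0.2 = 0.6.

Call:
arm_command(
  commands="0 0 0.05 0; 0 0 0.2 0; 0 0 0.4 0; 0 0 0.6 0; 0 0 0.75 0",
)

```text
t: 23.5
tcp_pos: [0.4456, -0.1795, 0.2285]
tcp_rot: [2.555, 1.822, 0.003]
contact_force: [1.1, 0.2, 0.4]
width: 0.0854
gripper_force: 0.0
```

In the tool's units: -0.17 m / 0.2 = -0.85, -0.135 m / 0.2 = -0.675.

Call:
arm_command(
  commands="-0.05 -0.175 0 0; -0.125 -0.35 0 0; -0.2 -0.5 0 0; -0.275 -0.675 0 0; -0.35 -0.85 0 0",
)

```text
t: 23.92
tcp_pos: [0.3741, -0.3503, 0.2256]
tcp_rot: [2.556, 1.824, 0.0]
contact_force: [0.2, -0.6, 0.8]
width: 0.0852
gripper_force: 0.0
```

Run:
```python
from h import *
im,d=manip.grab_frame("top"); P=dpt("top",d).reshape(-1,3)
for n,(x,y) in dict(blue=(.599,.344),red=(.68,.191),yellow=(.582,.065),slate=(.4455,-.179),white=(.439,.107)).items():
    l=P[(abs(P[:,0]-x)<.06)&(abs(P[:,1]-y)<.06)&(P[:,2]>.1)&(P[:,2]<.13)]
    p=np.percentile(l,[1,99],axis=0); print(n,len(l),np.round(p.mean(0)[:2]-[x,y],3),np.round(np.median(l[:,2]),3))
cv2.imwrite("pics/top9.png",cv2.resize(im[110:270,80:430],None,fx=2.2,fy=2.2)[...,::-1])
```

```text
blue 367 [-0.002 -0.001] 0.116
red 353 [-0.001 -0.002] 0.116
yellow 350 [-0.001 -0.001] 0.115
slate 374 [-0.     0.001] 0.115
white 349 [-0.    -0.001] 0.111
```

View pics/top9.png

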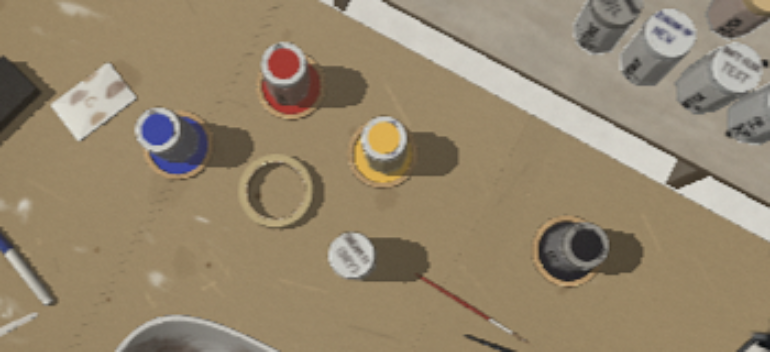

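All four jars stand upright in their own coasters: blue (160,128), red (284,64), yellow (383,136), slate (586,243), within about 2 mm of centre and with lids at 0.115 m. The white jar has not moved.

Call:
arm_command(
  commands="0 0 0 0; 0 0 0 0; 0 0 0 0",
)

```text
t: 24.22
tcp_pos: [0.375, -0.3482, 0.2246]
tcp_rot: [-2.557, -1.825, -0.001]
contact_force: [-0.6, 0.1, 0.4]
width: 0.0853
gripper_force: 0.0
```

```bash
python3 -c "
from bench import manip
print(manip.job_done())"
```

```text
the job is handed in; nothing more can be done
None
```

The blue, red, yellow and slate jars each stand upright in the coaster of their own colour, about 2 mm or less off centre; the white jar was left where it stood, and the job was handed in at about 24 s.

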